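# Take the cover plate off the gauge calibration fixture

### The job

Push the red swing clamp aside by its tail peg until its arm is well clear of the blue cover plate (about a quarter turn), then lift the plate by its steel handle straight up off the two dowels, keeping it level so it does not bind. Lay it gently, without dropping it, flat inside the green-lined tray with the handle up, and let go. Leave everything else on the bench where it is.

Things in the scene. Friction and masses are not known exactly. Their poses are not given: they have to be found in the camera images.
- fixture: fixed aluminium block, 140 (x) by 225 (y) by 25 mm high. Origin: on its underside, directly below the centre of the cover plate's start place; the block runs from y = -95 to +130 mm in its own frame. Two steel dowels, 10 mm across, stand at x = 0, y = -55 and +55 mm, their tops 30 mm above the block's top (55 mm above the origin). The cover plate sits on the block's top over both.
- cover_handle (a point): centre of the steel bridge handle of the blue cover plate (loose, about 0.4 kg). The plate is 90 (x) by 150 (y) by 10 mm thick, its two holes are 11.5 mm wide on the 10 mm dowels, and its axes match the fixture's at the start; this point is above the plate's centre, 38 mm above its underside. The handle bar is 14 mm wide (x), 14 mm high and 70 mm long (y); the free gap between bar and plate is 21 mm, between two posts 50 mm apart. z is the plate's upward normal.
- clamp (a joint): angle of the red swing clamp on the fixture, rad, about a vertical axis: 0 = arm points along the fixture's -y, over the plate; grows anticlockwise seen from above, up to a stop at 1.6, as the arm swings off the plate towards the fixture's +x. The arm is clear of the plate above 0.75. It stays where it is left; about 3 N at the peg moves it.
- clamp_pivot (a point): point on the clamp's vertical axis, at the underside of its arm, fixed on the fixture at x = 30, y = 105, z = 37 mm of the fixture's frame; axes as the fixture's. The arm is a flat red bar 16 mm wide and 10 mm thick; it reaches 61 mm from the axis over the plate, with 2 mm between them; its tail reaches 45 mm the opposite way.
- clamp_peg (a point): point on the upright red round peg at the end of the clamp's tail, 45 mm from the pivot axis (along the fixture's +y at joint 0; it swings towards -x as the clamp opens). The peg is 16 mm across; this point is 14 mm below its top and 24 mm above the top face of the arm, and is 71 mm above the bench.
- tray: fixed shallow grey tray with green floor, 170 (x) by 230 (y) by 18 mm high outside, inside 160 by 220 mm; origin on its underside at the centre; the green floor is 8 mm above the origin.
- gauge: loose dial gauge lying on its back, yellow case 84 mm across and 30 mm high, brass stem; a bystander
- adapter: loose brass hose adapter standing upright, 28 mm across, 36 mm high; a bystander
- wrench: loose steel wrench; a bystander
- screwdriver: loose screwdriver; a bystander
- bottle: small bottle with yellow cap, 52 mm across, 110 mm high; a bystander
- jar: small jar with blue cap, 64 mm across, 60 mm high; a bystander

How it is judged:
By the outcome, as a careful person would: the job done as asked, in the order asked, and still so for the second after the job is handed in, with the robot touching nothing.
It also fails if it takes over 64 s, if anything falls off the work surface, if the arm or the gripper's body presses on something with over 40 N, if the wrist force passes 120 N, or if a joint passes its speed limit or range.

### The arm

A 7-joint arm with a two-finger parallel gripper is mounted at the origin on the work surface. World frame = base frame: x ahead of the robot, y to its left, z up, the work surface at z = 0. Lengths are in m, angles in rad, forces in N, time in s.
With the tool pointing down it reaches from about 0.425 to 0.925 m from the base axis. Payload 6.8 kg.
Tool frame: the origin (TCP) lies on the front face of the gripper's body, between the roots of the fingers; the fingertips stand 73 mm ahead of it and the grasp point (between the pads) lies 54 mm ahead of it (env.nose_length is the distance from the TCP to the fingertips, in m); z points along the fingers, y is the line along which they close (so a half turn about z gives the same grasp; the last joint's range is limited). The gripper opens to 85 mm and grips with 20 to 120 N. Pads are 22 mm wide; open, the fingers measure 114 mm over their backs; the gripper's body (76 mm by 85 mm) begins 54 mm behind the grasp point. The pads swing forward as they close: fully open they stand 13 mm farther back than shut.
Start: joints at [1.231, 0.477, 0.022, 1.555, -0.011, 1.109, -0.083], TCP at [0.155, -0.657, 0.304] pointing down, gripper open.
Joint ranges: [-2.96, 2.96], [-0.34, 2.1], [-1.41, 1.46], [0.24, 2.44], [-1.37, 4.51], [0.17, 1.92], [-2.96, 2.96]. Speed limits (rad/s): [2.39, 2.39, 3.14, 3.14, 3.14, 3.14, 3.14].

### API

Orientations are given as a unit quaternion [w, x, y, z].
In Python, from cell import env, kin, camera, calibration, job gives the robot as it stands. The module is installed in compiled form; this text tells all that it offers. Calls block until the motion is done:
- env.reach(position, orientation): joint-space move of the TCP to a pose.
- env.movel(position, velocity=0.15, rot=None, stop_force=None): straight line of the TCP; rot=None keeps the orientation; velocity is the mean speed in m/s. With stop_force (N) it stops when the force on the tool has changed by that much, and returns True; else False.
- env.goto_joints(angles): joint-space move.
- env.grip(opening, f_grip=None): finger opening in m; f_grip is the grip in N (None keeps the last); returns when the fingers have stopped.
- env.dwell(seconds).
- kin.inverse_kinematics(position, orientation): joint angles nearest the present ones, or None.
- env.get_state(): the state.
- camera(name): name is "scene" or "top" or "wrist"; returns (picture, depth): 480x640x3 uint8, blue, green, red; 480x640 float32, m along the optical axis (not along the pixel's ray), 0 where there is no reading.
- calibration(name): a dict with "fx", "fy", "cx", "cy" (pixels), "k1" (the pictures are not rectified: a ray, as slopes to the right and down, at radius r is drawn at 1 + k1 r^2 times it, then the intrinsics apply), "rvec" (rotation vector, rad) and "tvec" (3), from world to camera coordinates, as OpenCV has them. Camera axes: x right, y down, z forward; pixel columns grow to the right and rows downward; lengths in m; the calibration is good to about 2 mm. A picture is of the moment at which its call begins: read the wrist's pose just before it. calibration takes no time and is no camera call; for the wrist camera it gives the pose at the moment of the call.
A pose or a line that the arm cannot do raises env.PlanningError and nothing moves.
- job.job_done(): hands the job in; it is judged then, once.
The state is a dict: "time": time; "qpos": joint angles; "joint_velocities": joint speeds; "joint_torque": joint torques, N m; "tcp_pos": TCP position; "orientation": TCP orientation; "force": force on the tool from outside, world axes, zero at the start; "torque": the same for the moment, N m; "opening": finger opening in m; "gripper_force": force on a finger pad.
Only numpy, scipy, OpenCV 4.12 (cv2) and the standard library are available. Lean on these libraries where they do the work, as an engineer would, in place of code of your own. Each camera call takes 0.05 s, during which the arm holds its last target. There are 200 camera calls.

## Working session

There is one attempt and no reset: what is moved stays moved. The work goes in short steps, each a Python script; the robot and the scene stay as the last script left them, time stands still between calls to the robot, and variables do not carry over. Pictures are saved under pics/ and viewed, at most 10 in all, crops included, and the job is handed in when it is done.

```bash
mkdir -p pics; cat > h.py <<'E'
import numpy as np, cv2
from cell import env, kin, camera, calibration, job
def ray(c,u,v):
    K=np.array([[c['fx'],0,c['cx']],[0,c['fy'],c['cy']],[0,0,1]])
    # x' = x(1+k1 r^2)
    p=cv2.undistortPoints(np.array([[[u,v]]],float),K,np.array([c['k1'],0,0,0.]))[0,0]
    R=cv2.Rodrigues(np.array(c['rvec'],float))[0]; t=np.array(c['tvec'],float).ravel()
    return -R.T@t, R.T@np.array([p[0],p[1],1.])
def at_z(c,u,v,z):
    o,d=ray(c,u,v); return o+d*(z-o[2])/d[2]
def at_d(c,u,v,D):
    o,d=ray(c,u,v); return o+d*D[int(round(v)),int(round(u))]
def tri(rays):
    A=0;b=0
    for o,d in rays:
        d=d/np.linalg.norm(d);P=np.eye(3)-np.outer(d,d);A=A+P;b=b+P@o
    return np.linalg.solve(A,b)
def save(name,cam):
    c=calibration(cam); im,D=camera(cam); cv2.imwrite(f'pics/{name}.png',im); np.savez(f'{name}.npz',im=im,D=D,**{k:c[k] for k in c}); return c,im,D
def load(name):
    z=np.load(f'{name}.npz'); return {k:z[k] for k in ('fx','fy','cx','cy','k1','rvec','tvec')},z['im'],z['D']
E
python3 - <<'E'
from h import *
for n in ('top','scene'):
    c,im,D=save(n,n); print(c)
print(env.get_state()['orientation'],env.get_state()['time'])
E
```

```text
{'fx': 544.568359027387, 'fy': 544.568359027387, 'cx': 321.3847733627016, 'cy': 248.98806328355423, 'k1': -0.13578055019232307, 'rvec': array([ 2.04454641, -2.1684199 ,  0.24819728]), 'tvec': array([0.02928508, 0.61873299, 1.18873825])}
{'fx': 464.78661316300344, 'fy': 464.78661316300344, 'cx': 320.2856000007809, 'cy': 242.45699924797773, 'k1': -0.0007580574671205237, 'rvec': array([ 1.93063769,  1.632548  , -0.63531668]), 'tvec': array([-0.09202135, -0.40311442,  1.50981168])}
[-8.27195155e-04  9.93288813e-01  1.15657385e-01 -1.35631318e-04] 0.1
```

View pics/top.png

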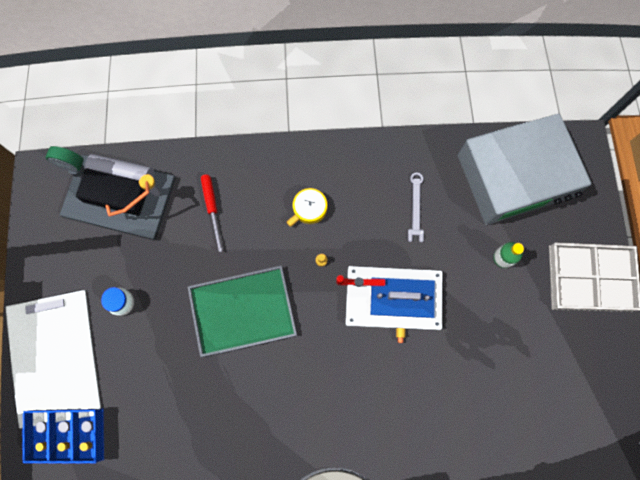

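View pics/scene.png

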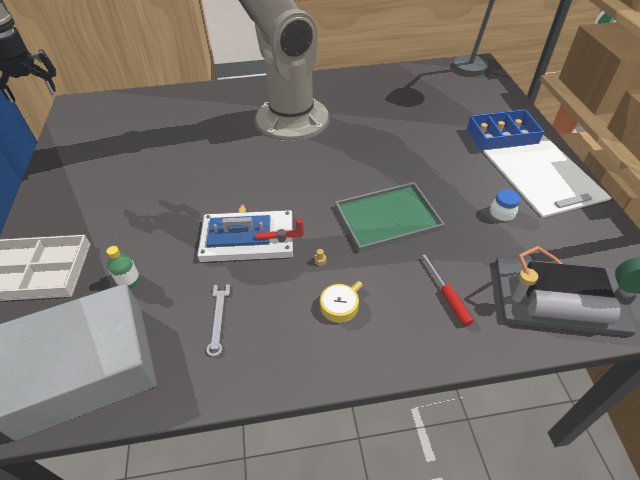

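The top view shows the fixture with corners near (348,267), (442,270), (441,329) and (346,326), the handle at (404,296), the peg at (340,280), and the tray corners at (189,287), (283,267), (297,335) and (201,355). The adapter is at (321,259). The scene view agrees: peg top at (299,222), handle at (238,222).

```bash
cat > a.py <<'E'
from h import *
c,im,D=load('top')
P=lambda u,v,z:at_z(c,u,v,z).round(4)
for n,u,v,z in [('f1',348,267,.025),('f2',442,270,.025),('f3',441,329,.025),('f4',346,326,.025),('h',404,296,.07),('peg',340,280,.085),('t1',189,287,.018),('t2',283,267,.018),('t3',297,335,.018),('t4',201,355,.018)]:
    print(n,P(u,v,z),at_d(c,u,v,D).round(4))
hull=P(395,298,.1)
c2,_,_=load('scene')
print('tri handle',tri([ray(c,404,296),ray(c2,238,222)]), 'peg top',tri([ray(c,340,279),ray(c2,299,221)]))
# go above fixture
from scipy.spatial.transform import Rotation as R
h=P(404,296,.07)
for yaw in (0,np.pi/2,-np.pi/2,np.pi):
    q=(R.from_euler('z',yaw)*R.from_quat([1,0,0,0])).as_quat()[[3,0,1,2]]
    print(yaw,q.round(3),kin.inverse_kinematics([h[0]-.05,h[1],.30],q))
print(calibration('wrist'),env.get_state()['tcp_pos'])
w=calibration('wrist');Rw=cv2.Rodrigues(w['rvec'])[0];print('cam pos',-Rw.T@w['tvec'],'axis',Rw[2])
E
python3 a.py
```

```text
f1 [ 0.582  -0.0685  0.025 ] [ 0.5838 -0.0691  0.0157]
f2 [ 0.5612 -0.2929  0.025 ] [ 0.5655 -0.2988  0.0006]
f3 [ 0.4214 -0.2761  0.025 ] [ 0.4229 -0.2813  0.002 ]
f4 [ 0.4427 -0.0542  0.025 ] [ 4.447e-01 -5.560e-02 -2.000e-04]
h [ 0.4988 -0.1883  0.07  ] [ 0.4988 -0.1884  0.0696]
peg [ 0.5419 -0.0445  0.085 ] [ 0.5429 -0.0448  0.0786]
t1 [0.5566 0.3132 0.018 ] [0.5562 0.3127 0.0201]
t2 [0.5924 0.0862 0.018 ] [ 5.96e-01  8.73e-02 -4.00e-04]
t3 [0.4291 0.0609 0.018 ] [ 4.303e-01  6.160e-02 -3.000e-04]
t4 [0.3945 0.2871 0.018 ] [0.3944 0.2865 0.0207]
tri handle [ 0.50000499 -0.18869329  0.0607717 ] peg top [ 0.54448275 -0.04437213  0.08321597]
0 [0. 1. 0. 0.] [ 0.5285952   0.18826533 -0.2918959   1.98205598  0.06489354  0.9800346
 -1.36540058]
1.5707963267948966 [0.    0.707 0.707 0.   ] [ 0.72525218  0.21162956 -0.51619887  1.97003667  0.12430058  0.99039083
  0.15027412]
-1.5707963267948966 [ 0.     0.707 -0.707  0.   ] [ 0.30168487  0.17293117 -0.03668354  1.99638041  0.00763793  0.9724087
 -2.88034724]
3.141592653589793 [0. 0. 1. 0.] [ 0.91517006  0.24781228 -0.73995723  1.95923138  0.19700002  1.00650476
  1.65509264]
{'fx': 419.93487655981886, 'fy': 419.93487655981886, 'cx': 320.0505103111502, 'cy': 243.7766212919129, 'k1': -0.07344259296087724, 'rvec': array([-2.29404954,  1.81292173,  0.24620879]), 'tvec': array([-0.6736516 , -0.03451584,  0.37927226])} [ 0.15499099 -0.6565437   0.30300505]
cam pos [ 0.22053747 -0.64104045  0.3731965 ] axis [-0.25697005 -0.05835134 -0.96465616]
```

```bash
cat >> h.py <<'E'
from scipy.spatial.transform import Rotation as Rot
def Q(yaw): return (Rot.from_euler('z',yaw)*Rot.from_quat([1,0,0,0])).as_quat()[[3,0,1,2]]
H=np.pi/2
E
python3 - <<'E'
from h import *
env.reach([.50,-.17,.28],Q(H-.1))
c,a,D=save('w1','wrist')
env.movel([.54,-.09,.28],velocity=.25)
c,b,D=save('w2','wrist')
s=env.get_state();print(s['time'],s['tcp_pos'],s['force'])
cv2.imwrite('pics/w12.png',cv2.resize(np.vstack([a,b]),(450,600)) ) if 0 else None
E
```

```text
2.85 [ 0.5398067  -0.0908027   0.27974236] [ 0.45699057 -0.82971866 -0.1530163 ]
```

View pics/w1.png

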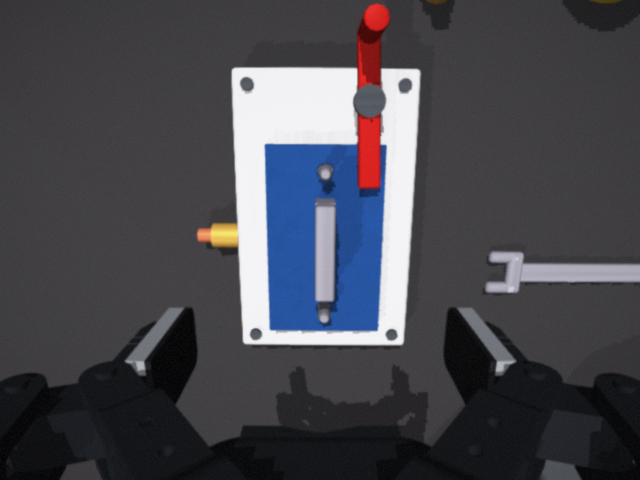

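View pics/w2.png

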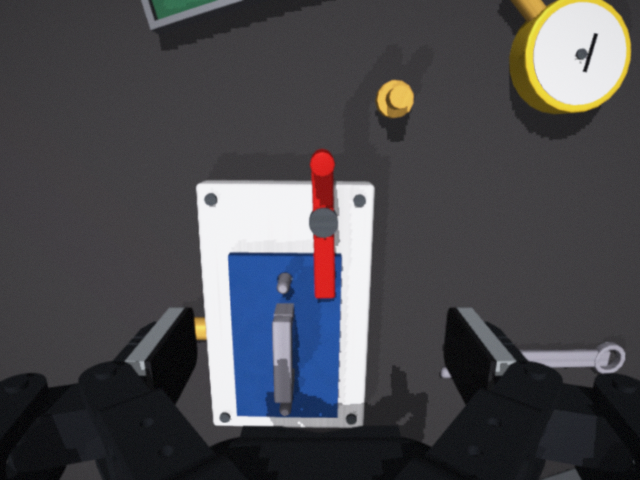

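w1 shows the peg top at (376,17), the handle bar top from (325,203) to (325,300), and block corners at (233,69), (419,69), (405,344) and (245,345). w2 shows the peg top at (322,163) and block corners at (198,185), (374,183), (362,424) and (217,428).

```bash
python3 - <<'E'
from h import *
a,_,Da=load('w1');b,_,Db=load('w2')
print('peg top tri',tri([ray(a,376,17),ray(b,322,163)]),at_d(b,322,163,Db),at_d(a,376,17,Da))
C=[]
for p,q in zip([(233,69),(419,69),(405,344),(245,345)],[(198,185),(374,183),(362,424),(217,428)]):
    t=tri([ray(a,*p),ray(b,*q)]);C.append(t);print('corner',t.round(4),at_z(a,*p,.025).round(4),at_z(b,*q,.025).round(4))
for u,v in [(325,206),(325,250),(325,296),(317,250),(334,250)]: print('handle',at_d(a,u,v,Da).round(4),at_z(a,u,v,.07).round(4))
print('handle tri far',tri([ray(a,325.5,200),ray(b,284.5,306)]))
# rigid fit of the fixture
S=np.array([[-70,130],[70,130],[70,-95],[-70,-95]])/1e3
W=(np.array([at_z(a,*p,.025)[:2] for p in [(233,69),(419,69),(405,344),(245,345)]])+np.array([at_z(b,*p,.025)[:2] for p in [(198,185),(374,183),(362,424),(217,428)]]))/2
s,w=S-S.mean(0),W-W.mean(0);yaw=np.angle(((w[:,0]+1j*w[:,1])*(s[:,0]-1j*s[:,1])).sum())
R=Rot.from_euler('z',yaw).as_matrix()[:2,:2];o=W.mean(0)-R@S.mean(0)
print('fix',yaw,o,'pivot',o+R@[.03,.105],'peg',o+R@[.03,.15],(S@R.T+o-W)*1e3)
# tray
c,_,_=load('top')
T=np.array([at_z(c,*p,.018)[:2] for p in [(189,287),(283,267),(297,335),(201,355)]]);print('tray',T.mean(0),[np.linalg.norm(T[i]-T[i-1]) for i in range(4)],T)
E
```

```text
peg top tri [ 0.54661305 -0.04327486  0.08229189] [ 0.54665776 -0.0430795   0.0851176 ] [ 0.54588289 -0.04434843  0.08702945]
corner [ 0.4483 -0.0547  0.0239] [ 0.4483 -0.0548  0.025 ] [ 0.4488 -0.0546  0.025 ]
corner [ 0.5857 -0.0677  0.0172] [ 0.5837 -0.0685  0.025 ] [ 0.585  -0.0667  0.025 ]
corner [ 0.5618 -0.2918  0.0199] [ 0.5622 -0.2898  0.025 ] [ 0.5604 -0.2866  0.025 ]
corner [ 0.4265 -0.2748  0.0294] [ 0.4244 -0.2767  0.025 ] [ 0.4258 -0.2787  0.025 ]
handle [ 0.5054 -0.1553  0.0678] [ 0.5055 -0.1549  0.07  ]
handle [ 0.5024 -0.1853  0.0711] [ 0.5024 -0.1856  0.07  ]
handle [ 0.4991 -0.2193  0.0711] [ 0.499  -0.2198  0.07  ]
handle [ 0.4969 -0.1851  0.0699] [ 0.4969 -0.1851  0.07  ]
handle [ 0.5086 -0.1863  0.0699] [ 0.5086 -0.1863  0.07  ]
handle tri far [ 0.50592916 -0.15568477  0.03992857]
fix -0.09937355573483733 [ 0.50307191 -0.18946519] pivot [ 0.54334096 -0.08795951] peg [ 0.54780542 -0.04318152] [[-2.21796387  1.52894363]
 [ 1.26076273  0.53145659]
 [ 2.04122659 -2.7291792 ]
 [-1.08402545  0.66877898]]
tray [0.49314286 0.18687078] [np.float64(0.1641821705540552), np.float64(0.22978234649845147), np.float64(0.1652758064965821), np.float64(0.22877260576024205)] [[0.55660498 0.31321744]
 [0.59238953 0.0862386 ]
 [0.42906159 0.06093892]
 [0.39451536 0.28708813]]
```

```bash
python3 - <<'E'
from h import *
yaw=-.1; pv=np.array([.5433,-.088]); r=.0452
def pose(th,z):
    a=yaw+th; return [*(pv+r*np.array([-np.sin(a),np.cos(a)])),z],Q(H+a)
env.grip(.032,20)
p,q=pose(0,.19); env.movel(p,velocity=.2,rot=q)
p,q=pose(0,.125); print('stop',env.movel(p,velocity=.1,stop_force=6))
for th in np.linspace(0,1.55,6)[1:]:
    p,q=pose(th,.125); st=env.movel(p,velocity=.06,rot=q,stop_force=25)
    s=env.get_state(); print(th,st,s['force'].round(1),s['time'])
    if st: break
p=s['tcp_pos'].copy(); p[2]=.21; env.movel(p,velocity=.25)
env.movel([.50,-.17,.24],velocity=.25,rot=Q(H-.1))
env.grip(.05)
save('w3','wrist'); print(env.get_state()['time'],env.get_state()['tcp_pos'])
E
```

```text
stop False
0.31 False [-0.2 -0.3  0.9] 5.325
0.62 False [1.6 1.3 0.1] 5.7833
0.9299999999999999 False [0.3 1.6 0.8] 6.2417
1.24 False [0.8 0.6 0.1] 6.7
1.55 False [-0.3 -0.1 -0. ] 7.1583
9.7167 [ 0.49997797 -0.16999312  0.24000972]
```

View pics/w3.png

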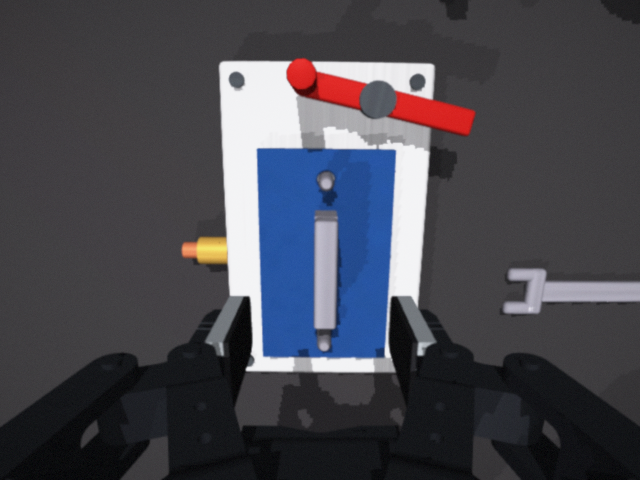

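The clamp now points away from the plate: peg at (301,75), arm tip at (473,122), roughly 1.35 rad open. The handle bar top runs from (326,213) to (326,328), with edges at columns 316 and 337.

```bash
python3 - <<'E'
from h import *
a,_,D=load('w3')
e1,e2=at_z(a,325.5,213,.07),at_z(a,325.5,328,.07); d=e1-e2
print(e1,e2,(e1+e2)/2,np.linalg.norm(d),'yaw',np.arctan2(-d[0],d[1]), at_d(a,326,270,D))
w1,_,D1=load('w1'); 
print('z tri', tri([ray(w1,325,300),ray(a,325.5,328)]))
E
```

```text
[ 0.50581269 -0.1502368   0.07      ] [ 0.49882959 -0.22333947  0.07      ] [ 0.50232114 -0.18678813  0.07      ] 0.07343544004358804 yaw -0.0952355461266651 [ 0.5027942  -0.18490088  0.07041305]
z tri [ 0.4989973  -0.22013348  0.07641116]
```

```bash
python3 - <<'E'
from h import *
x,y=.5026,-.188
env.movel([x,y,.16],velocity=.2,rot=Q(H-.098))
print(env.movel([x,y,.117],velocity=.08,stop_force=8))
f0=env.get_state()['force']
env.grip(0.0,25); env.dwell(.2)
s=env.get_state(); print(s['opening'],(s['force']-f0).round(2),s['torque'].round(2),s['gripper_force'],s['tcp_pos'].round(4),s['time'])
E
```

```text
False
0.0132283476785342 [-2.04  0.89  5.02] [ 0.2   0.64 -0.21] 25.326206982135773 [ 0.5023 -0.1881  0.1174] 11.5667
```

```bash
python3 - <<'E'
from h import *
env.grip(0.0,70)
s=env.get_state(); print(s['opening'],s['force'].round(2),s['torque'].round(2))
x,y=.5026,-.188
for z in (.122,.128,.136,.145,.155,.165):
    st=env.movel([x,y,z],velocity=.03,stop_force=15)
    s=env.get_state(); print(z,st,s['force'].round(2),s['torque'].round(2),round(s['opening'],4),s['time'])
    if st: break
E
```

```text
0.01254220118930793 [-3.77  0.74  7.52] [ 0.13  0.7  -0.21]
0.122 False [-1.3   1.19 -3.07] [ 0.02  0.39 -0.07] 0.0128 12.1
0.128 False [-2.53 -0.23 -2.54] [ 0.15  0.65 -0.2 ] 0.0124 12.45
0.136 False [-3.52  0.63 -1.01] [ 0.11  0.84 -0.26] 0.0127 12.8667
0.145 False [-1.45  0.08 -0.58] [-0.03  0.37 -0.1 ] 0.0128 13.3167
0.155 False [-1.19  0.41 -3.35] [ 0.   -0.    0.04] 0.0128 13.8
0.165 False [-0.35 -0.47 -4.23] [0.05 0.03 0.03] 0.0128 14.2833
```

```bash
python3 - <<'E'
from h import *
c,im,D=load('top')
hsv=cv2.cvtColor(im,cv2.COLOR_BGR2HSV); m=cv2.inRange(hsv,(60,80,30),(90,255,255)); m[:, :180]=0; m[:,310:]=0
n=cv2.findContours(m,cv2.RETR_EXTERNAL,cv2.CHAIN_APPROX_NONE)[0]; k=max(n,key=cv2.contourArea)
W=np.array([at_z(c,*p[0],.008)[:2] for p in k]); rc=cv2.minAreaRect((W*1e3).astype(np.float32)); print('tray',rc)
env.movel([.5026,-.188,.25],velocity=.2)
env.movel([.495,.10,.25],velocity=.2,rot=Q(H+.153))
save('w4','wrist')
env.movel([.493,.187,.25],velocity=.2)
save('s4','scene'); s=env.get_state(); print(s['time'],s['force'].round(2),s['torque'].round(2),s['opening'])
a=cv2.imread('pics/w4.png');b=cv2.imread('pics/s4.png')[90:330,180:500]
cv2.imwrite('pics/v4.png',np.hstack([cv2.resize(a,(400,300)),cv2.resize(b,(400,300))]))
E
```

```text
tray ((494.981689453125, 190.38494873046875), (158.9025115966797, 219.19166564941406), 9.5969820022583)
17.1333 [-0.15 -0.35 -2.59] [-0.01 -0.04 -0.01] 0.012654228598652912
```

View pics/v4.png

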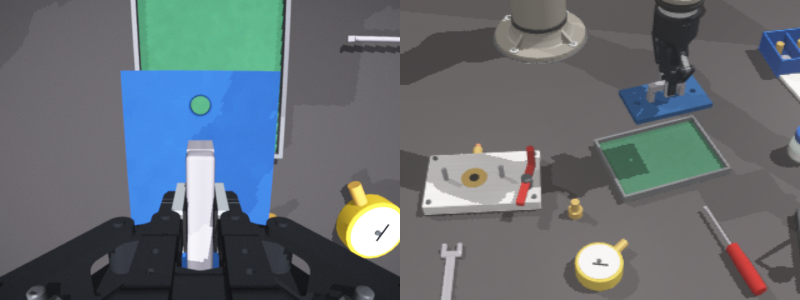

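The left view (wrist) shows the plate held level with the tray ahead of it. The right view (scene) shows the plate above the tray, and the clamp and bystanders undisturbed.

```bash
python3 - <<'E'
from h import *
x,y=.495,.190
env.movel([x,y,.125],velocity=.12,rot=Q(H+.165))
env.movel([x,y,.107],velocity=.03); env.dwell(.3)
st=env.movel([x,y,.096],velocity=.01,stop_force=4)
s=env.get_state(); print(st,s['tcp_pos'].round(4),s['force'].round(2),s['torque'].round(2),s['time'])
E
```

```text
True [0.495  0.19   0.1005] [-0.5  -0.61  5.54] [-0.06  0.07  0.  ] 20.075
```

```bash
python3 - <<'E'
from h import *
env.grip(.0,20); env.grip(.022); env.grip(.04); env.dwell(.2)
env.movel([.495,.190,.16],velocity=.06)
env.movel([.495,.190,.30],velocity=.2)
env.movel([.495,.06,.30],velocity=.25); env.dwell(.3)
a=save('w5','wrist')[1];b=save('s5','scene')[1][90:330,180:500]
c,_,D=load('w5')
cv2.imwrite('pics/v5.png',np.hstack([cv2.resize(a,(400,300)),cv2.resize(b,(400,300))]))
print(env.get_state()['time'],env.get_state()['force'].round(2))
E
```

```text
24.1417 [-0.68  0.34  0.31]
```

View pics/v5.png

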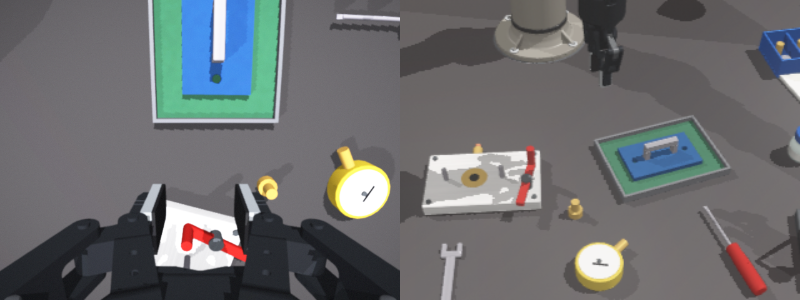

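The plate lies flat and centred in the tray with its handle up. The clamp is open and the bystanders are where they were.

```bash
python3 -c "
from h import *
print(job.job_done())"
```

```text
the job is handed in; nothing more can be done
None
```

The job is done and handed in at about 24 s: the clamp is swung open to roughly 1.35 rad, the cover plate lies flat in the tray with its handle up, and nothing else was moved.

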